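# Lay the coffee tray

### The arm

A 7-joint arm with a two-finger parallel gripper is mounted at the origin on the work surface. World frame = base frame: x ahead of the robot, y to its left, z up, the work surface at z = 0. Lengths are in mm, angles in rad, forces in N, time in s.
With the tool pointing down it reaches from about 400 to 875 mm from the base axis. Payload 4.4 kg.
Tool frame: the origin (TCP) lies midway between the tips of the shut fingers; the grasp point (between the pads) lies 19 mm behind it; z points along the fingers, y is the line along which they close (so a half turn about z gives the same grasp; the last joint's range is limited). The gripper opens to 85 mm and grips with 20 to 120 N. Pads are 22 mm wide; open, the fingers measure 114 mm over their backs; the gripper's body (76 mm by 85 mm) begins 54 mm behind the grasp point. The pads swing forward as they close: fully open they stand 13 mm farther back than shut.
Start: joints at [1.072, 0.628, 0.038, 1.517, -0.027, 0.996, -0.02], TCP at [272.647, -590.069, 231.313] pointing down, gripper open.
Joint ranges: [-3.06, 3.06], [-0.37, 2.12], [-1.25, 1.32], [0.18, 2.47], [-1.1, 4.24], [0.23, 1.98], [-2.94, 2.94]. Speed limits (rad/s): [2.57, 2.57, 3.14, 3.14, 3.14, 3.14, 3.14].

### API

Orientations are given as [roll, pitch, yaw] about the fixed x, y, z axes, in that order (R = Rz(yaw) Ry(pitch) Rx(roll)).
In Python, from cell import read_state, get_image, finish_job gives the robot as it stands.
- The arm moves only by the tool send_rows, never from a script. Its argument "series" is a list of rows, each an object of numbers: "ax", "ay", "az": the turn, a rotation vector about the tool's x, y, z in rad; "dx", "dy", "dz": the shift along the tool's x, y, z in cm; "hand": the closure, from 0 (fully open) to 1 (shut). In form: [{"ax": .., "ay": .., "az": .., "dx": .., "dy": .., "dz": .., "hand": ..}, ...]. A call has 1 to 10 rows; each row is the pose to reach, as a shift and turn from the pose commanded when the call began, along the tool's axes at that moment; what a row does not reach only later rows make up. A row lasts 1/10 s, in which the tool goes at most 50 mm and 8.59 degrees, less where a joint would pass 70% of its speed; a pose out of reach is approached as far as the arm can. A call with a gripper value outside its range is refused whole. The fingers move at their own pace and stop on an object; the grip force is fixed at half the most. Time passes only in rows, so rows that repeat a pose let the fingers close. It gives the time, the measured TCP pose, the force, the opening and the grip force at its end, in the units of the state.
- read_state(): the state, without advancing time (a new reading comes with each control period).
- get_image(name): name is "side" or "top"; returns a dict with "pixels" (384x512x3 uint8, red, green, blue), "mtx" (3x3 intrinsics, pixels), "R" (3x3) and "t" (3): a world point X has camera coordinates R X + t. Camera axes: x right, y down, z forward; pixel columns grow to the right and rows downward; lengths in mm; the calibration is good to about 2 mm. A picture is of the moment at which its call begins. There is no depth.
- finish_job(): hands the job in; it is judged then, once.
The state is a dict: "clock": time; "qpos": joint angles; "qd": joint speeds; "tau": joint torques, N m; "eef_pos": TCP position; "tool_rot": TCP orientation; "force": force on the tool from outside, world axes, zero at the start; "torque": the same for the moment, N m; "width": finger opening in mm; "gripper_force": force on a finger pad.
Only numpy, scipy, OpenCV 4.12 (cv2) and the standard library are available. Lean on these libraries where they do the work, as an engineer would, in place of code of your own. Each camera call takes 0.05 s, during which the arm holds its last target. There are 200 camera calls.

### The job

Lay the round tray for coffee: stand the coffee cup in the middle of the large saucer, the espresso cup in the middle of the small saucer, the short tumbler in the middle of the cork coaster, and the milk jug on the bare quarter of the tray's floor. Keep the crockery upright and set each piece down gently, without dropping it. The tall mug and the tall glass do not belong: leave them standing where they are on the counter, and leave the saucers and coaster lying flat on the tray.

Things in the scene. Friction and masses are not known exactly. Their poses are not given: they have to be found in the camera images.
- tray: Round dark wooden serving tray, 360 mm across at the rim, fixed to the counter, on the robot's left. Floor 6 mm thick (its upper face is 6 mm above the origin), flat out to a radius of 170 mm; thin wall 22 mm high all round, standing at radius 171 to 180 mm. The two saucers and the coaster lie on it at three of four quarters, each about 97 mm from its middle, in any order; the fourth quarter is bare. Origin: centre of its underside, on the counter, z up; yaw has no meaning.
- large_saucer: White china saucer, the larger one: 138 mm across, 15 mm high at its edge, with a flat middle of about 76 mm across whose upper face is 5 mm above the origin. Loose, lying on the tray's floor. Origin: centre of its underside, z up.
- small_saucer: White china saucer, the smaller one: 104 mm across, 12 mm high at its edge, with a flat middle of about 58 mm across whose upper face is 5 mm above the origin. Loose, lying on the tray's floor. Origin: centre of its underside, z up.
- coaster: Square cork coaster, 92 x 92 mm and 6 mm thick, flat. Loose, lying on the tray's floor. Origin: centre of its underside, z up, x and y along its edges.
- coffee_cup: White china coffee cup, wide and low, with one handle: 68 mm across and 60 mm high, upright walls in its upper 20 mm, narrowing below to a foot of 46 mm; wall 3.5 mm, open and empty. The handle sticks out towards its +y to 58 mm from the axis, 20 to 54 mm above the foot; pinch the cup across the outside along its x axis (clear of the handle), near the rim. About 0.2 kg. It stands upright on the counter (z = 0). Origin: centre of its underside, z up.
- espresso_cup: White china espresso cup with one handle, the smallest vessel: 54 mm across and 50 mm high, upright walls in its upper 20 mm, narrowing below to a foot of 36 mm; wall 3.5 mm, open and empty. The handle sticks out towards its +y to 46 mm from the axis, 15 to 45 mm above the foot; pinch it across the outside along its x axis, near the rim. About 0.12 kg. It stands upright on the counter (z = 0). Origin: centre of its underside, z up.
- tumbler: Short plain clear-glass tumbler, round, no handle: 62 mm across at the rim, 54 mm at the foot, 85 mm high; wall 3 mm, open and empty. Can be pinched across the outside from any side. About 0.2 kg. It stands upright on the counter (z = 0). Origin: centre of its underside, z up.
- milk_jug: White china milk jug with one handle and a pouring lip, straight-bodied and slim: 61 mm across and 76 mm high (lip to 79 mm); wall 3.5 mm, open and empty. The handle sticks out towards its +y to 55 mm from the axis, the lip towards -y to 45 mm; pinch it across the outside along its x axis. About 0.2 kg. It stands upright on the counter (z = 0). Origin: centre of its underside, z up.
- tall_mug: White china tall mug with one large handle towards its +y (to 68 mm from the axis) and no lip, the bulkiest vessel: 78 mm across, straight sides, 96 mm high. Does not belong on the tray. It stands upright on the counter (z = 0). Origin: centre of its underside, z up.
- tall_glass: Tall slender clear glass, no handle: 60 mm across at the rim, 52 mm at the foot, 135 mm high. Does not belong on the tray. It stands upright on the counter (z = 0). Origin: centre of its underside, z up.

How it is judged:
By the outcome, as a careful person would: the job done as asked, in the order asked, and still so for the second after the job is handed in, with the robot touching nothing.
It also fails if it takes over 112 s, if anything falls off the work surface, if the arm or the gripper's body presses on something with over 40 N, if the wrist force passes 120 N, or if a joint passes its speed limit or range.

## Working session

There is one attempt and no reset: what is moved stays moved. The work goes in short steps, Python scripts to look and compute and a tool call to move; the robot and the scene stay as the last step left them, time stands still between calls to the robot, and variables do not carry over. Pictures are saved under pics/ and viewed, at most 14 in all, crops included, and the job is handed in when it is done.

Besides the shell and the picture viewer there is one more tool, called after "Request:" as name([rows], argument=value, ...), one row to a line, values as JSON. send_rows: Moves the arm, as the interface text tells. Its arguments: {"type":"object","properties":{"series":{"type":"array","items":{"type":"object","properties":{"ax":{"type":"number"},"ay":{"type":"number"},"az":{"type":"number"},"dx":{"type":"number"},"dy":{"type":"number"},"dz":{"type":"number"},"hand":{"type":"number"}}}}},"required":["series"]}

```bash
ls; mkdir -p pics; python3 - <<'E'
from cell import *
import cv2,numpy as np
s=read_state();print({k:np.round(v,3).tolist() for k,v in s.items()})
for n in("top","side"):
    d=get_image(n);cv2.imwrite(f"pics/{n}0.png",d["pixels"][:,:,::-1]);np.savez(f"{n}0.npz",**d)
    print(n,d["mtx"].round(1).tolist(),d["R"].round(3).tolist(),d["t"].round(1).tolist(),(-d["R"].T@d["t"]).round())
E
```

```text
pics
{'clock': 0.0, 'qpos': [1.072, 0.629, 0.038, 1.518, -0.027, 0.996, -0.02], 'qd': [-0.0, -0.002, 0.001, 0.001, -0.002, 0.001, 0.001], 'tau': [-0.001, -56.34, 1.226, -19.344, 0.011, 0.011, 0.0], 'eef_pos': [272.386, -589.492, 230.372], 'tool_rot': [-3.14, 0.0, 0.433], 'force': [0.033, -0.603, 0.037], 'torque': [-0.015, -0.034, -0.026], 'gripper_force': 0.0, 'width': 85.38}
top [[493.8, 0.0, 251.8], [0.0, 493.8, 196.4], [0.0, 0.0, 1.0]] [[-0.016, -1.0, -0.016], [-0.984, 0.018, -0.179], [0.179, 0.013, -0.984]] [-52.5, 555.8, 1135.0] [ 343.  -77. 1215.]
side [[355.1, 0.0, 252.1], [0.0, 355.1, 190.7], [0.0, 0.0, 1.0]] [[-0.86, -0.509, 0.018], [-0.32, 0.513, -0.796], [0.396, -0.691, -0.605]] [434.7, 252.0, 608.2] [214. 512. 561.]
```

View pics/top0.png

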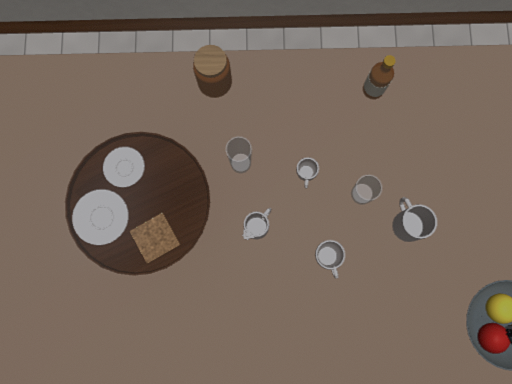

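View pics/side0.png

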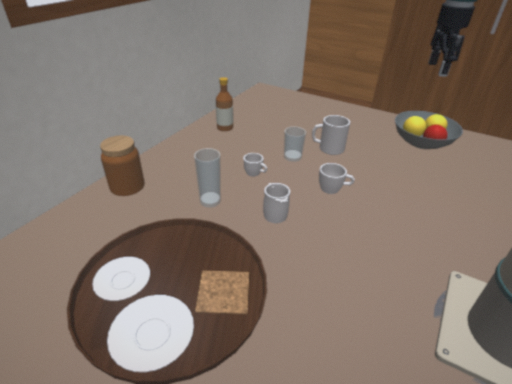

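The top view shows the tray around (138,203), with the small saucer at (124,167), large saucer at (101,217) and coaster at (155,238). The bare quarter is at upper right. Vessels are the jug (257,226), coffee cup (330,255), espresso cup (307,170), tumbler (367,190), tall glass (239,155) and mug (418,222). The side view agrees.

```bash
cat > h.py <<'E'
import numpy as np,cv2
def ray(d,uv,z):
    C=-d["R"].T@d["t"];v=d["R"].T@np.linalg.inv(d["mtx"])@np.array([uv[0],uv[1],1.]);return (C+v*(z-C[2])/v[2])[:2]
def proj(d,X):
    p=d["mtx"]@(d["R"]@np.asarray(X,float)+d["t"]);return p[:2]/p[2]
def lowsat(d,th):
    p=d["pixels"].astype(int);return ((p.max(2)-p.min(2))<th).astype(np.uint8)
E
python3 - <<'E'
from h import *
d=dict(np.load("top0.npz"));p=d["pixels"]
for uv in[(280,230),(257,226),(307,165),(330,250),(366,184),(418,215),(138,203)]:print(uv,p[uv[1],uv[0]])
c=p[130:290,230:450,::-1];m=lowsat(d,22)[130:290,230:450]*255
a=cv2.resize(c,None,fx=3,fy=3,interpolation=cv2.INTER_CUBIC)
cv2.imwrite("pics/crop.png",a);cv2.imwrite("pics/mask.png",cv2.resize(m,None,fx=3,fy=3,interpolation=0))
E
```

```text
(280, 230) [126 109  96]
(257, 226) [164 164 165]
(307, 165) [115 112 112]
(330, 250) [166 166 168]
(366, 184) [111 105 100]
(418, 215) [78 76 75]
(138, 203) [69 54 46]
```

View pics/crop.png

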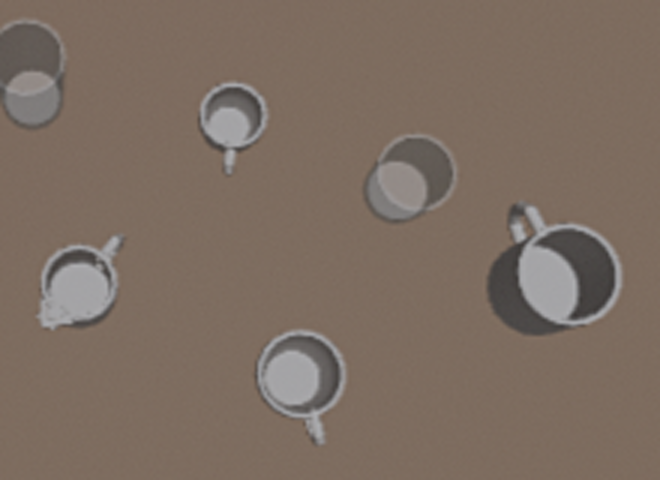

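View pics/mask.png

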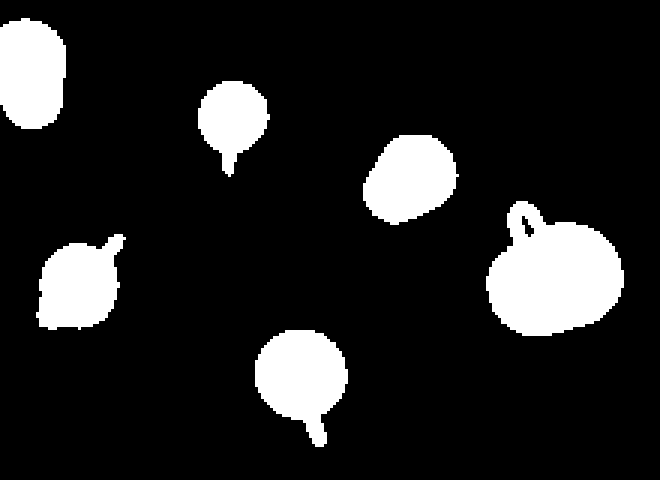

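```bash
cat > fit.py <<'E'
from h import *
from scipy.optimize import least_squares
def circ(P,c0,r,free=False):
    f=lambda q:np.hypot(*(P-q[:2]).T)-(q[2] if free else r)
    return least_squares(f,[*c0,r] if free else c0,loss="cauchy",f_scale=1.5)
def cont(m,uv):
    m=m.astype(np.uint8);n,l=cv2.connectedComponents(m);k=l[int(uv[1]),int(uv[0])]
    c=max(cv2.findContours((l==k).astype(np.uint8),0,1)[0],key=len)[:,0,:].astype(float)
    return c
E
python3 - <<'E'
from fit import *
d=dict(np.load("top0.npz"));p=d["pixels"].astype(int)
m=lowsat(d,20)
for n,uv,H,r,tip,hz in[("coffee",(330,254),60,34,(320,443),40),("esp",(307,169),50,27,(229,172),32),("jug",(256,225),76,30.5,(121,237),45),("tumbler",(368.5,187),85,31,None,0),("mug",(420,222),96,39,None,0),("tallglass",(239,149),135,30,None,0)]:
    P=np.array([ray(d,q,H) for q in cont(m,uv)]);c0=ray(d,uv,H)
    for free in(0,1):
        s=circ(P,c0,r,free);print(n,s.x.round(1),(abs(s.fun)<2).mean().round(2),end=" ")
    s=circ(P,c0,r);c=s.x
    if tip:
        t=ray(d,((tip[0]+.5)/3-.5+230,(tip[1]+.5)/3-.5+130),hz)-c;print("handle",np.hypot(*t).round(1),np.arctan2(t[1],t[0]).round(3))
    else:print()
br=p.sum(2)>330
lo=(p.max(2)-p.min(2))<30
for n,uv,H,r in[("large",(90,217),21,69),("small",(114,167),18,52)]:
    P=np.array([ray(d,q,H) for q in cont(br&lo,uv)]);s=circ(P,ray(d,uv,H),r,1);print(n,s.x.round(1),circ(P,ray(d,uv,H),r).x.round(1))
hsv=cv2.cvtColor(d["pixels"],cv2.COLOR_RGB2HSV)
print(hsv[238,155],hsv[200,150],hsv[300,100])
cm=(p[...,0]-p[...,2]>38); cm[:205]=0;cm[270:]=0;cm[:,:125]=0;cm[:,185:]=0
cm=cv2.morphologyEx(cm.astype(np.uint8),cv2.MORPH_CLOSE,np.ones((5,5)))
cc=cont(cm,(155,238));P=np.array([ray(d,q,12) for q in cc],np.float32);print("coaster",cv2.minAreaRect(P))
dk=p.sum(2)<240; dk[:,225:]=0;dk[:110]=0;dk[290:]=0
cc=cont(cv2.morphologyEx(dk.astype(np.uint8),cv2.MORPH_CLOSE,np.ones((5,5))),(150,190))
P=np.array([ray(d,q,22) for q in cc]);s=circ(P,ray(d,(138,203),22),180,1);print("tray",s.x.round(1))
E
```

```text
coffee [ 412.5 -241.3] 0.82 coffee [ 412.5 -241.3   34.3] 0.82 handle 54.7 -2.852
esp [ 621.1 -196.9] 0.69 esp [ 620.8 -196.9   27.8] 0.77 handle 42.4 3.08
jug [482.8 -70.3] 0.62 jug [482.8 -70.1  31. ] 0.63 handle 54.5 -0.691
tumbler [ 563.7 -332.2] 0.6 tumbler [ 563.8 -332.3   30.9] 0.6 
mug [ 482.6 -441.6] 0.43 mug [ 480.5 -430.8   48.6] 0.29 
tallglass [647.3 -34.3] 0.57 tallglass [647.2 -34.2  30.1] 0.54 
large [516.8 311.9  67.8] [516.9 311.8]
small [642.8 259.   50.8] [642.8 258.9]
[ 14 109 117] [ 9 90 65] [ 12  61 125]
coaster ((463.8913269042969, 178.76742553710938), (92.65565490722656, 93.6882095336914), 29.077852249145508)
tray [553.  220.8 177.4]
```

```bash
cat > go.py <<'E'
# python3 go.py x y z yaw : tool-frame shift in cm and turn from the present pose
import sys
from cell import read_state
import numpy as np
from scipy.spatial.transform import Rotation as Ro
s=read_state();T=np.array(sys.argv[1:4],float);yaw=float(sys.argv[4])
R0=Ro.from_euler("xyz",s["tool_rot"]);R1=Ro.from_euler("xyz",[np.pi,0,yaw])
print("d cm",(R0.inv().apply(T-s["eef_pos"])/10).round(2),"a",(R0.inv()*R1).as_rotvec().round(3))
print("clock",round(s["clock"],2),"pos",np.round(s["eef_pos"],1),"rot",np.round(s["tool_rot"],3),"q",np.round(s["qpos"],2),"F",np.round(s["force"],1),"w",round(s["width"],1))
E
python3 - <<'E'
from fit import *
d=dict(np.load("side0.npz"));p=d["pixels"].astype(int)
for n,X in[("coffee",(412.5,-241.3,60)),("esp",(621,-197,50)),("jug",(482.8,-70.2,76)),("tumbler",(563.7,-332.2,85)),("coffeeh",(412.5-.958*56,-241.3-.286*56,40)),("jugh",(482.8+.77*53,-70.2-.64*53,45)),("esph",(621-44,-197+3,32))]:print(n,proj(d,X).round(1))
br=p.sum(2)>330;lo=(p.max(2)-p.min(2))<30
for n,uv,H,r in[("large",(125,330),21,69),("small",(105,278),18,52)]:
    P=np.array([ray(d,q,H) for q in cont(br&lo,uv)]);print(n,circ(P,ray(d,uv,H),r,1).x.round(1))
cv2.imwrite("pics/sc.png",cv2.resize(d["pixels"][110:235,180:380,::-1],None,fx=4,fy=4,interpolation=cv2.INTER_CUBIC))
E
python3 go.py 412.5 -241.3 150 0.29
```

```text
coffee [332.4 170.3]
esp [252.7 158.2]
jug [277.1 191.1]
tumbler [294.5 132. ]
coffeeh [353.4 180.2]
jugh [267.8 188.6]
esph [266.2 169.1]
large [516.6 309.4  69.2]
small [642.4 256.5  52.5]
d cm [ 27.32 -25.72   8.09] a [-0.002  0.     0.143]
clock 0.1 pos [ 272.4 -589.5  230.5] rot [-3.14   0.     0.433] q [ 1.07  0.63  0.04  1.52 -0.03  1.   -0.02] F [ 0.4  0.3 -0.5] w 85.3
```

View pics/sc.png

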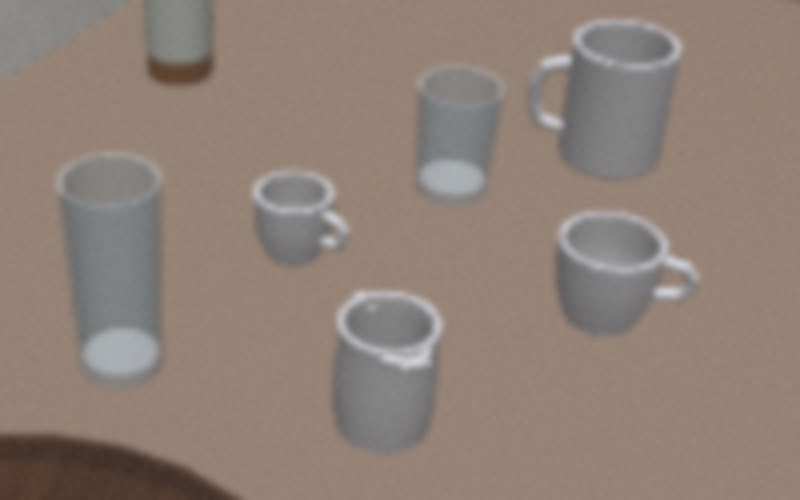

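The side view confirms the coffee, espresso, jug and tumbler rims to within about 1 px (coffee at crop (613,242)), and the handle directions match.

Request:
send_rows([
  {"dx": 5,"dy": -4.7,"dz": 1,"az": 0.03,"hand": 0},
  {"dx": 9,"dy": -8.5,"dz": 1,"az": 0.06,"hand": 0},
  {"dx": 13,"dy": -12.2,"dz": 2,"az": 0.09,"hand": 0},
  {"dx": 17,"dy": -16,"dz": 3,"az": 0.12,"hand": 0},
  {"dx": 21,"dy": -19.8,"dz": 4,"az": 0.143,"hand": 0},
  {"dx": 24,"dy": -22.6,"dz": 5,"az": 0.143,"hand": 0},
  {"dx": 26.5,"dy": -25,"dz": 6,"az": 0.143,"hand": 0},
  {"dx": 27.3,"dy": -25.7,"dz": 8.1,"az": 0.143,"hand": 0},
  {"dx": 27.3,"dy": -25.7,"dz": 8.1,"az": 0.143,"hand": 0},
  {"dx": 27.3,"dy": -25.7,"dz": 8.1,"az": 0.143,"hand": 0},
])

```text
invalid input at $.series[0]: expected keys ax, ay, az, dx, dy, dz, hand
```

```bash
python3 go.py 412.5 -241.3 23 0.29
```

```text
d cm [ 27.32 -25.7   20.79] a [-0.002  0.     0.143]
clock 0.1 pos [ 272.4 -589.5  230.5] rot [-3.14   0.     0.433] q [ 1.07  0.63  0.04  1.52 -0.03  1.   -0.02] F [ 0.4  0.3 -0.5] w 85.3
```

Request:
send_rows([
  {"ax": 0,"ay": 0,"dx": 5,"dy": -4.7,"dz": 1,"az": 0.03,"hand": 0},
  {"ax": 0,"ay": 0,"dx": 9,"dy": -8.5,"dz": 1,"az": 0.06,"hand": 0},
  {"ax": 0,"ay": 0,"dx": 13,"dy": -12.2,"dz": 2,"az": 0.09,"hand": 0},
  {"ax": 0,"ay": 0,"dx": 17,"dy": -16,"dz": 3,"az": 0.12,"hand": 0},
  {"ax": 0,"ay": 0,"dx": 21,"dy": -19.8,"dz": 4,"az": 0.143,"hand": 0},
  {"ax": 0,"ay": 0,"dx": 24,"dy": -22.6,"dz": 5,"az": 0.143,"hand": 0},
  {"ax": 0,"ay": 0,"dx": 26.5,"dy": -25,"dz": 6,"az": 0.143,"hand": 0},
  {"ax": 0,"ay": 0,"dx": 27.3,"dy": -25.7,"dz": 8.1,"az": 0.143,"hand": 0},
  {"ax": 0,"ay": 0,"dx": 27.3,"dy": -25.7,"dz": 8.1,"az": 0.143,"hand": 0},
  {"ax": 0,"ay": 0,"dx": 27.3,"dy": -25.7,"dz": 8.1,"az": 0.143,"hand": 0},
])

```text
clock: 1.1
eef_pos: [412.5, -241.6, 149.8]
tool_rot: [-3.141, 0.001, 0.292]
force: [0.5, -1.1, 0.6]
width: 85.8
gripper_force: 0.0
```

```bash
python3 go.py 412.5 -241.3 23 0.29
```

```text
d cm [ 3.000e-02 -1.000e-02  1.268e+01] a [-0.001  0.001  0.002]
clock 1.1 pos [ 412.5 -241.6  149.8] rot [-3.141e+00  1.000e-03  2.920e-01] q [ 0.42  0.51  0.07  2.07 -0.06  0.56 -0.75] F [ 0.5 -1.1  0.6] w 85.8
```

Request:
send_rows([
  {"ax": 0,"ay": 0,"az": 0,"dx": 0,"dy": 0,"dz": 3,"hand": 0},
  {"ax": 0,"ay": 0,"az": 0,"dx": 0,"dy": 0,"dz": 6,"hand": 0},
  {"ax": 0,"ay": 0,"az": 0,"dx": 0,"dy": 0,"dz": 9,"hand": 0},
  {"ax": 0,"ay": 0,"az": 0,"dx": 0,"dy": 0,"dz": 11.5,"hand": 0},
  {"ax": 0,"ay": 0,"az": 0,"dx": 0,"dy": 0,"dz": 12.7,"hand": 0},
  {"ax": 0,"ay": 0,"az": 0,"dx": 0,"dy": 0,"dz": 12.7,"hand": 0},
  {"ax": 0,"ay": 0,"az": 0,"dx": 0,"dy": 0,"dz": 12.7,"hand": 0},
])

```text
clock: 1.8
eef_pos: [413.0, -243.4, 24.1]
tool_rot: [3.14, -0.001, 0.289]
force: [0.4, 0.2, 0.2]
width: 85.0
gripper_force: 0.0
```

Request:
send_rows([
  {"ax": 0,"ay": 0,"az": 0,"dx": 0,"dy": 0,"dz": 0,"hand": 0.15},
  {"ax": 0,"ay": 0,"az": 0,"dx": 0,"dy": 0,"dz": 0,"hand": 0.3},
  {"ax": 0,"ay": 0,"az": 0,"dx": 0,"dy": 0,"dz": 0,"hand": 0.5},
  {"ax": 0,"ay": 0,"az": 0,"dx": 0,"dy": 0,"dz": 0,"hand": 1},
  {"ax": 0,"ay": 0,"az": 0,"dx": 0,"dy": 0,"dz": 0,"hand": 1},
  {"ax": 0,"ay": 0,"az": 0,"dx": 0,"dy": 0,"dz": 0,"hand": 1},
  {"ax": 0,"ay": 0,"az": 0,"dx": 0,"dy": 0,"dz": 0,"hand": 1},
])

```text
clock: 2.5
eef_pos: [413.6, -242.9, 25.0]
tool_rot: [3.139, -0.002, 0.29]
force: [-2.0, 0.9, 7.8]
width: 64.8
gripper_force: 65.3
```

```bash
python3 go.py 516.7 310.8 150 0.29;python3 -c "
from cell import *;import cv2
cv2.imwrite('pics/g1.png',cv2.resize(get_image('side')['pixels'][60:260,220:460,::-1],None,fx=3,fy=3))"
```

```text
d cm [ 25.72 -50.09 -12.56] a [ 0.002 -0.002 -0.   ]
clock 2.5 pos [ 413.6 -242.9   25. ] rot [ 3.139e+00 -2.000e-03  2.900e-01] q [ 0.45  0.75  0.03  2.14 -0.08  0.25 -0.73] F [-2.   0.9  7.8] w 64.8
```

View pics/g1.png

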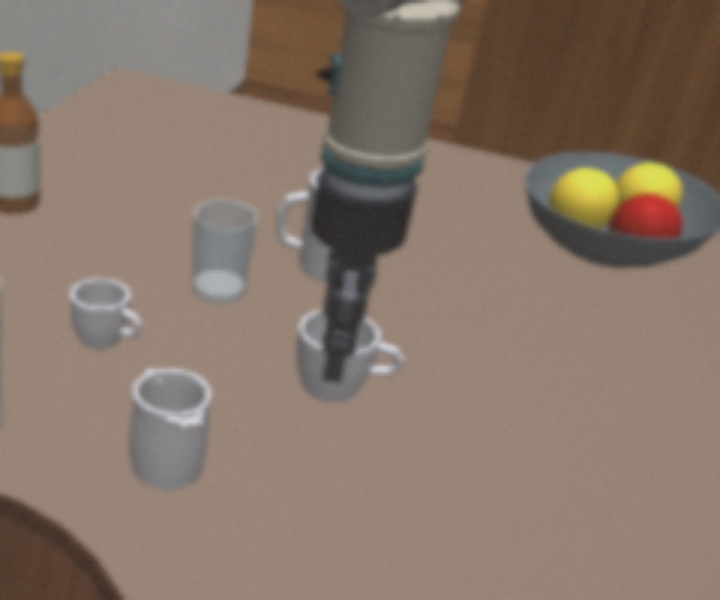

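The gripper straddles the coffee cup clear of its handle (fingertip at (335,378), handle at (390,358)). I'll lift it a little and check.

Request:
send_rows([
  {"ax": 0,"ay": 0,"az": 0,"dx": 0,"dy": 0,"dz": -0.5,"hand": 1},
  {"ax": 0,"ay": 0,"az": 0,"dx": 0,"dy": 0,"dz": -1.5,"hand": 1},
  {"ax": 0,"ay": 0,"az": 0,"dx": 0,"dy": 0,"dz": -4,"hand": 1},
  {"ax": 0,"ay": 0,"az": 0,"dx": 0,"dy": 0,"dz": -7,"hand": 1},
  {"ax": 0,"ay": 0,"az": 0,"dx": 0,"dy": 0,"dz": -10,"hand": 1},
  {"ax": 0,"ay": 0,"az": 0,"dx": 0,"dy": 0,"dz": -12.5,"hand": 1},
  {"ax": 0,"ay": 0,"az": 0,"dx": 0,"dy": 0,"dz": -12.5,"hand": 1},
])

```text
clock: 3.25
eef_pos: [414.6, -243.3, 151.9]
tool_rot: [3.137, -0.005, 0.29]
force: [0.8, -0.6, -2.6]
width: 64.9
gripper_force: 68.1
```

```bash
python3 go.py 516.7 310.8 150 0.29;python3 -c "
from cell import *;import cv2
cv2.imwrite('pics/g2.png',cv2.resize(get_image('side')['pixels'][40:200,260:460,::-1],None,fx=3,fy=3))"
```

```text
d cm [ 25.62 -50.18   0.08] a [ 0.005 -0.005 -0.   ]
clock 3.25 pos [ 414.6 -243.3  151.9] rot [ 3.137 -0.005  0.29 ] q [ 0.42  0.51  0.07  2.07 -0.06  0.56 -0.74] F [ 0.8 -0.6 -2.6] w 64.9
```

View pics/g2.png

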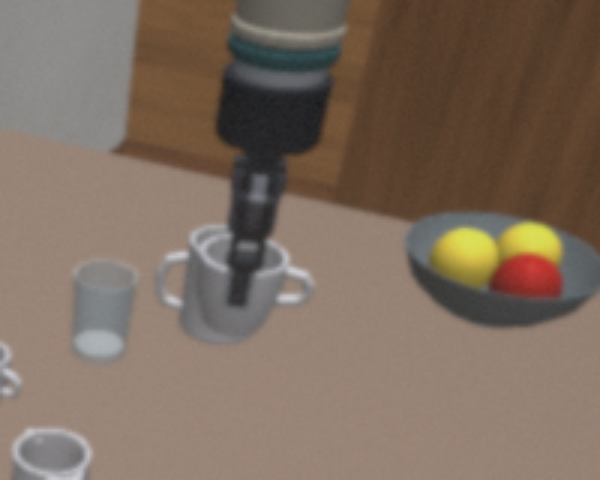

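The coffee cup is held upright and clear of the counter (cup around (240,285)). I'll carry it to the large saucer.

Request:
send_rows([
  {"ax": 0,"ay": 0,"az": 0,"dx": 1,"dy": -2,"dz": 0,"hand": 1},
  {"ax": 0,"ay": 0,"az": 0,"dx": 2.5,"dy": -5,"dz": 0,"hand": 1},
  {"ax": 0,"ay": 0,"az": 0,"dx": 4.5,"dy": -9,"dz": 0,"hand": 1},
  {"ax": 0,"ay": 0,"az": 0,"dx": 6.5,"dy": -13,"dz": 0,"hand": 1},
  {"ax": 0,"ay": 0,"az": 0,"dx": 8.5,"dy": -17,"dz": 0,"hand": 1},
  {"ax": 0,"ay": 0,"az": 0,"dx": 10.5,"dy": -21,"dz": 0,"hand": 1},
  {"ax": 0,"ay": 0,"az": 0,"dx": 12.5,"dy": -25,"dz": 0,"hand": 1},
  {"ax": 0,"ay": 0,"az": 0,"dx": 14.5,"dy": -29,"dz": 0,"hand": 1},
  {"ax": 0,"ay": 0,"az": 0,"dx": 16.5,"dy": -33,"dz": 0,"hand": 1},
  {"ax": 0,"ay": 0,"az": 0,"dx": 18.5,"dy": -37,"dz": 0,"hand": 1},
])

```text
clock: 4.3
eef_pos: [483.2, 166.7, 147.2]
tool_rot: [3.141, 0.003, 0.29]
force: [0.7, 0.1, -1.3]
width: 64.9
gripper_force: 68.1
```

Request:
send_rows([
  {"ax": 0,"ay": 0,"az": 0,"dx": 2,"dy": -4,"dz": 0,"hand": 1},
  {"ax": 0,"ay": 0,"az": 0,"dx": 4,"dy": -8,"dz": 0,"hand": 1},
  {"ax": 0,"ay": 0,"az": 0,"dx": 6,"dy": -11,"dz": 0,"hand": 1},
  {"ax": 0,"ay": 0,"az": 0,"dx": 7.1,"dy": -13.2,"dz": 0,"hand": 1},
  {"ax": 0,"ay": 0,"az": 0,"dx": 7.1,"dy": -13.2,"dz": 0,"hand": 1},
  {"ax": 0,"ay": 0,"az": 0,"dx": 7.1,"dy": -13.2,"dz": 0,"hand": 1},
])

```text
clock: 4.9
eef_pos: [513.3, 311.5, 146.7]
tool_rot: [3.14, 0.003, 0.291]
force: [-0.1, -1.1, -1.8]
width: 64.7
gripper_force: 68.1
```

```bash
python3 go.py 516.7 310.8 42 0.29
```

```text
d cm [ 0.34  0.15 10.47] a [0.001 0.003 0.001]
clock 4.9 pos [513.3 311.5 146.7] rot [3.14e+00 3.00e-03 2.91e-01] q [-0.69  0.67  0.16  1.74 -0.15  0.75 -1.74] F [-0.1 -1.1 -1.8] w 64.7
```

Request:
send_rows([
  {"ax": 0,"ay": 0,"az": 0,"dx": 0.4,"dy": 0.15,"dz": 2,"hand": 1},
  {"ax": 0,"ay": 0,"az": 0,"dx": 0.4,"dy": 0.15,"dz": 5,"hand": 1},
  {"ax": 0,"ay": 0,"az": 0,"dx": 0.4,"dy": 0.15,"dz": 7.5,"hand": 1},
  {"ax": 0,"ay": 0,"az": 0,"dx": 0.4,"dy": 0.15,"dz": 9,"hand": 1},
  {"ax": 0,"ay": 0,"az": 0,"dx": 0.4,"dy": 0.15,"dz": 10,"hand": 1},
  {"ax": 0,"ay": 0,"az": 0,"dx": 0.4,"dy": 0.15,"dz": 10.3,"hand": 1},
  {"ax": 0,"ay": 0,"az": 0,"dx": 0.4,"dy": 0.15,"dz": 10.3,"hand": 1},
  {"ax": 0,"ay": 0,"az": 0,"dx": 0.4,"dy": 0.15,"dz": 10.3,"hand": 1},
])

```text
clock: 5.7
eef_pos: [519.6, 312.0, 46.3]
tool_rot: [-3.141, -0.002, 0.29]
force: [0.3, 1.1, -2.6]
width: 64.8
gripper_force: 68.1
```

```bash
python3 go.py 517.3 311 36.5 0.29
```

```text
d cm [-0.25  0.03  0.98] a [-0.    -0.002 -0.   ]
clock 5.7 pos [519.6 312.   46.3] rot [-3.141e+00 -2.000e-03  2.900e-01] q [-0.66  0.81  0.13  1.78 -0.17  0.55 -1.71] F [ 0.3  1.1 -2.6] w 64.8
```

Request:
send_rows([
  {"ax": 0,"ay": 0,"az": 0,"dx": -0.25,"dy": 0,"dz": 0.3,"hand": 1},
  {"ax": 0,"ay": 0,"az": 0,"dx": -0.25,"dy": 0,"dz": 0.6,"hand": 1},
  {"ax": 0,"ay": 0,"az": 0,"dx": -0.25,"dy": 0,"dz": 0.8,"hand": 1},
  {"ax": 0,"ay": 0,"az": 0,"dx": -0.25,"dy": 0,"dz": 0.8,"hand": 1},
  {"ax": 0,"ay": 0,"az": 0,"dx": -0.25,"dy": 0,"dz": 0.8,"hand": 1},
])

```text
clock: 6.2
eef_pos: [516.5, 311.0, 37.3]
tool_rot: [3.142, 0.0, 0.29]
force: [0.2, -0.3, -2.3]
width: 64.7
gripper_force: 68.1
```

```bash
python3 go.py 517.3 311 36.5 0.29
```

```text
d cm [0.08 0.02 0.08] a [ 0.  0. -0.]
clock 6.2 pos [516.5 311.   37.3] rot [3.142 0.    0.29 ] q [-0.66  0.83  0.12  1.79 -0.18  0.53 -1.71] F [ 0.2 -0.3 -2.3] w 64.7
```

Request:
send_rows([
  {"ax": 0,"ay": 0,"az": 0,"dx": 0.05,"dy": 0,"dz": 0.08,"hand": 1},
  {"ax": 0,"ay": 0,"az": 0,"dx": 0.05,"dy": 0,"dz": 0.1,"hand": 1},
  {"ax": 0,"ay": 0,"az": 0,"dx": 0.05,"dy": 0,"dz": 0.1,"hand": 1},
])

```text
clock: 6.5
eef_pos: [517.0, 311.1, 36.3]
tool_rot: [3.142, -0.0, 0.29]
force: [0.5, -1.1, -1.7]
width: 64.8
gripper_force: 68.1
```

Request:
send_rows([
  {"ax": 0,"ay": 0,"az": 0,"dx": 0,"dy": 0,"dz": 0.08,"hand": 1},
  {"ax": 0,"ay": 0,"az": 0,"dx": 0,"dy": 0,"dz": 0.08,"hand": 1},
])

```text
clock: 6.7
eef_pos: [517.1, 311.2, 36.0]
tool_rot: [-3.141, -0.0, 0.29]
force: [0.2, -0.7, 3.2]
width: 64.6
gripper_force: 68.5
```

Request:
send_rows([
  {"ax": 0,"ay": 0,"az": 0,"dx": 0,"dy": 0,"dz": 0,"hand": 0.2},
  {"ax": 0,"ay": 0,"az": 0,"dx": 0,"dy": 0,"dz": 0,"hand": 0.1},
  {"ax": 0,"ay": 0,"az": 0,"dx": 0,"dy": 0,"dz": 0,"hand": 0},
  {"ax": 0,"ay": 0,"az": 0,"dx": 0,"dy": 0,"dz": 0,"hand": 0},
  {"ax": 0,"ay": 0,"az": 0,"dx": 0,"dy": 0,"dz": 0,"hand": 0},
  {"ax": 0,"ay": 0,"az": 0,"dx": 0,"dy": 0,"dz": -2,"hand": 0},
  {"ax": 0,"ay": 0,"az": 0,"dx": 0,"dy": 0,"dz": -5,"hand": 0},
  {"ax": 0,"ay": 0,"az": 0,"dx": 0,"dy": 0,"dz": -9,"hand": 0},
  {"ax": 0,"ay": 0,"az": 0,"dx": 0,"dy": 0,"dz": -12,"hand": 0},
  {"ax": 0,"ay": 0,"az": 0,"dx": 0,"dy": 0,"dz": -14,"hand": 0},
])

```text
clock: 7.7
eef_pos: [517.8, 311.5, 178.1]
tool_rot: [-3.141, -0.003, 0.29]
force: [0.4, -0.3, -0.6]
width: 85.2
gripper_force: 0.0
```

```bash
python3 go.py 621 -197 180 -0.06
```

```text
d cm [-4.64 51.68 -0.25] a [-0.001 -0.003  0.35 ]
clock 7.7 pos [517.8 311.5 178.1] rot [-3.141e+00 -3.000e-03  2.900e-01] q [-0.7   0.63  0.17  1.71 -0.14  0.81 -1.74] F [ 0.4 -0.3 -0.6] w 85.2
```

Request:
send_rows([
  {"ax": 0,"ay": 0,"az": 0.03,"dx": -0.4,"dy": 4.5,"dz": 0,"hand": 0},
  {"ax": 0,"ay": 0,"az": 0.07,"dx": -0.8,"dy": 9,"dz": 0,"hand": 0},
  {"ax": 0,"ay": 0,"az": 0.11,"dx": -1.2,"dy": 13.5,"dz": 0,"hand": 0},
  {"ax": 0,"ay": 0,"az": 0.15,"dx": -1.6,"dy": 18,"dz": 0,"hand": 0},
  {"ax": 0,"ay": 0,"az": 0.19,"dx": -2,"dy": 22.5,"dz": 0,"hand": 0},
  {"ax": 0,"ay": 0,"az": 0.23,"dx": -2.4,"dy": 27,"dz": 0,"hand": 0},
  {"ax": 0,"ay": 0,"az": 0.27,"dx": -2.8,"dy": 31.5,"dz": 0,"hand": 0},
  {"ax": 0,"ay": 0,"az": 0.31,"dx": -3.2,"dy": 36,"dz": 0,"hand": 0},
  {"ax": 0,"ay": 0,"az": 0.35,"dx": -3.6,"dy": 40.5,"dz": 0,"hand": 0},
  {"ax": 0,"ay": 0,"az": 0.35,"dx": -4,"dy": 45,"dz": 0,"hand": 0},
])

```text
clock: 8.7
eef_pos: [607.3, -133.3, 175.5]
tool_rot: [-3.142, -0.0, -0.061]
force: [0.6, 0.4, 1.7]
width: 85.2
gripper_force: 0.0
```

```bash
python3 go.py 621 -197 80 -0.06
```

```text
d cm [1.76 6.27 9.55] a [-0.    -0.    -0.001]
clock 8.7 pos [ 607.3 -133.3  175.5] rot [-3.142 -0.    -0.061] q [ 0.03  0.66  0.23  1.66 -0.19  0.84 -1.29] F [0.6 0.4 1.7] w 85.2
```

Request:
send_rows([
  {"ax": 0,"ay": 0,"az": 0,"dx": 0.9,"dy": 3.5,"dz": 0,"hand": 0},
  {"ax": 0,"ay": 0,"az": 0,"dx": 1.76,"dy": 6.3,"dz": 0,"hand": 0},
  {"ax": 0,"ay": 0,"az": 0,"dx": 1.76,"dy": 6.3,"dz": 1,"hand": 0},
  {"ax": 0,"ay": 0,"az": 0,"dx": 1.76,"dy": 6.3,"dz": 4,"hand": 0},
  {"ax": 0,"ay": 0,"az": 0,"dx": 1.76,"dy": 6.3,"dz": 7.5,"hand": 0},
  {"ax": 0,"ay": 0,"az": 0,"dx": 1.76,"dy": 6.3,"dz": 9,"hand": 0},
  {"ax": 0,"ay": 0,"az": 0,"dx": 1.76,"dy": 6.3,"dz": 9,"hand": 0},
  {"ax": 0,"ay": 0,"az": 0,"dx": 1.76,"dy": 6.3,"dz": 9,"hand": 0},
])

```text
clock: 9.5
eef_pos: [621.6, -195.4, 86.2]
tool_rot: [3.141, -0.001, -0.06]
force: [0.8, -1.1, 0.5]
width: 85.5
gripper_force: 0.0
```

```bash
python3 go.py 621 -197 17 -0.06
```

```text
d cm [-0.05  0.16  6.92] a [ 0.    -0.001  0.   ]
clock 9.5 pos [ 621.6 -195.4   86.2] rot [ 3.141e+00 -1.000e-03 -6.000e-02] q [ 0.15  0.81  0.2   1.63 -0.22  0.72 -1.18] F [ 0.8 -1.1  0.5] w 85.5
```

Request:
send_rows([
  {"ax": 0,"ay": 0,"az": 0,"dx": 0,"dy": 0.15,"dz": 2,"hand": 0},
  {"ax": 0,"ay": 0,"az": 0,"dx": 0,"dy": 0.15,"dz": 4.5,"hand": 0},
  {"ax": 0,"ay": 0,"az": 0,"dx": 0,"dy": 0.15,"dz": 6.4,"hand": 0},
  {"ax": 0,"ay": 0,"az": 0,"dx": 0,"dy": 0.15,"dz": 6.9,"hand": 0},
  {"ax": 0,"ay": 0,"az": 0,"dx": 0,"dy": 0.15,"dz": 6.9,"hand": 0.15},
  {"ax": 0,"ay": 0,"az": 0,"dx": 0,"dy": 0.15,"dz": 6.9,"hand": 0.3},
  {"ax": 0,"ay": 0,"az": 0,"dx": 0,"dy": 0.15,"dz": 6.9,"hand": 1},
  {"ax": 0,"ay": 0,"az": 0,"dx": 0,"dy": 0.15,"dz": 6.9,"hand": 1},
  {"ax": 0,"ay": 0,"az": 0,"dx": 0,"dy": 0.15,"dz": 6.9,"hand": 1},
  {"ax": 0,"ay": 0,"az": 0,"dx": 0,"dy": 0.15,"dz": 6.9,"hand": 1},
])

```text
clock: 10.5
eef_pos: [622.3, -197.7, 18.6]
tool_rot: [3.141, -0.003, -0.06]
force: [-0.2, -0.4, 6.4]
width: 51.1
gripper_force: 61.9
```

```bash
python3 go.py 642.6 257.8 180 -0.06
```

```text
d cm [ -0.67 -45.57 -16.18] a [ 0.001 -0.003 -0.   ]
clock 10.5 pos [ 622.3 -197.7   18.6] rot [ 3.141e+00 -3.000e-03 -6.000e-02] q [ 0.17  0.91  0.17  1.65 -0.24  0.6  -1.16] F [-0.2 -0.4  6.4] w 51.1
```

Request:
send_rows([
  {"ax": 0,"ay": 0,"az": 0,"dx": 0,"dy": 0,"dz": -0.5,"hand": 1},
  {"ax": 0,"ay": 0,"az": 0,"dx": 0,"dy": 0,"dz": -2,"hand": 1},
  {"ax": 0,"ay": 0,"az": 0,"dx": 0,"dy": 0,"dz": -5,"hand": 1},
  {"ax": 0,"ay": 0,"az": 0,"dx": -1,"dy": 0,"dz": -9,"hand": 1},
  {"ax": 0,"ay": 0,"az": 0,"dx": -3,"dy": -1,"dz": -13,"hand": 1},
  {"ax": 0,"ay": 0,"az": 0,"dx": -5,"dy": -3,"dz": -17,"hand": 1},
  {"ax": 0,"ay": 0,"az": 0,"dx": -6,"dy": -6,"dz": -19,"hand": 1},
  {"ax": 0,"ay": 0,"az": 0,"dx": -6,"dy": -10,"dz": -19,"hand": 1},
  {"ax": 0,"ay": 0,"az": 0,"dx": -6,"dy": -14,"dz": -19,"hand": 1},
  {"ax": 0,"ay": 0,"az": 0,"dx": -6,"dy": -18,"dz": -19,"hand": 1},
])

```text
clock: 11.5
eef_pos: [571.7, -12.3, 208.2]
tool_rot: [-3.141, -0.002, -0.061]
force: [0.4, 0.8, -1.3]
width: 51.0
gripper_force: 62.8
```

Request:
send_rows([
  {"ax": 0,"ay": 0,"az": 0,"dx": 0.5,"dy": -4,"dz": 0,"hand": 1},
  {"ax": 0,"ay": 0,"az": 0,"dx": 1,"dy": -8,"dz": 0,"hand": 1},
  {"ax": 0,"ay": 0,"az": 0,"dx": 2,"dy": -12,"dz": 0,"hand": 1},
  {"ax": 0,"ay": 0,"az": 0,"dx": 3,"dy": -16,"dz": 0.5,"hand": 1},
  {"ax": 0,"ay": 0,"az": 0,"dx": 4,"dy": -20,"dz": 2,"hand": 1},
  {"ax": 0,"ay": 0,"az": 0,"dx": 5,"dy": -23,"dz": 4,"hand": 1},
  {"ax": 0,"ay": 0,"az": 0,"dx": 5.4,"dy": -26,"dz": 6,"hand": 1},
  {"ax": 0,"ay": 0,"az": 0,"dx": 5.4,"dy": -27.5,"dz": 8,"hand": 1},
  {"ax": 0,"ay": 0,"az": 0,"dx": 5.4,"dy": -27.5,"dz": 8,"hand": 1},
  {"ax": 0,"ay": 0,"az": 0,"dx": 5.4,"dy": -27.5,"dz": 8,"hand": 1},
])

```text
clock: 12.5
eef_pos: [642.2, 256.5, 127.2]
tool_rot: [3.14, -0.0, -0.06]
force: [-0.5, -0.9, -1.1]
width: 51.3
gripper_force: 62.8
```

```bash
python3 go.py 643.8 257.8 40 -0.06
```

```text
d cm [ 0.16 -0.15  8.72] a [ 0.001 -0.    -0.   ]
clock 12.5 pos [642.2 256.5 127.2] rot [ 3.14 -0.   -0.06] q [-0.55  0.81  0.24  1.48 -0.23  0.87 -1.87] F [-0.5 -0.9 -1.1] w 51.3
```

Request:
send_rows([
  {"ax": 0,"ay": 0,"az": 0,"dx": 0.15,"dy": -0.1,"dz": 2,"hand": 1},
  {"ax": 0,"ay": 0,"az": 0,"dx": 0.15,"dy": -0.1,"dz": 5,"hand": 1},
  {"ax": 0,"ay": 0,"az": 0,"dx": 0.15,"dy": -0.1,"dz": 7.5,"hand": 1},
  {"ax": 0,"ay": 0,"az": 0,"dx": 0.15,"dy": -0.1,"dz": 8.7,"hand": 1},
  {"ax": 0,"ay": 0,"az": 0,"dx": 0.15,"dy": -0.1,"dz": 8.7,"hand": 1},
  {"ax": 0,"ay": 0,"az": 0,"dx": 0.15,"dy": -0.1,"dz": 8.7,"hand": 1},
])

```text
clock: 13.1
eef_pos: [645.2, 257.7, 41.3]
tool_rot: [-3.141, -0.002, -0.061]
force: [0.9, 0.5, -0.3]
width: 51.1
gripper_force: 62.8
```

```bash
python3 go.py 643.8 257.8 30.5 -0.06
```

```text
d cm [-0.14  0.    1.08] a [-0.001 -0.002 -0.001]
clock 13.1 pos [645.2 257.7  41.3] rot [-3.141e+00 -2.000e-03 -6.100e-02] q [-0.54  0.92  0.21  1.52 -0.25  0.73 -1.85] F [ 0.9  0.5 -0.3] w 51.1
```

Request:
send_rows([
  {"ax": 0,"ay": 0,"az": 0,"dx": -0.1,"dy": 0,"dz": 0.4,"hand": 1},
  {"ax": 0,"ay": 0,"az": 0,"dx": -0.1,"dy": 0,"dz": 0.8,"hand": 1},
  {"ax": 0,"ay": 0,"az": 0,"dx": -0.1,"dy": 0,"dz": 1,"hand": 1},
  {"ax": 0,"ay": 0,"az": 0,"dx": -0.1,"dy": 0,"dz": 1,"hand": 1},
  {"ax": 0,"ay": 0,"az": 0,"dx": -0.1,"dy": 0,"dz": 1,"hand": 1},
])

```text
clock: 13.6
eef_pos: [643.0, 258.6, 29.7]
tool_rot: [-3.141, -0.0, -0.06]
force: [-0.3, -0.9, 0.4]
width: 50.9
gripper_force: 62.8
```

Request:
send_rows([
  {"ax": 0,"ay": 0,"az": 0,"dx": 0,"dy": 0,"dz": 0.06,"hand": 1},
  {"ax": 0,"ay": 0,"az": 0,"dx": 0,"dy": 0,"dz": 0.1,"hand": 1},
  {"ax": 0,"ay": 0,"az": 0,"dx": 0,"dy": 0,"dz": 0.1,"hand": 1},
])

```text
clock: 13.9
eef_pos: [643.2, 258.6, 29.7]
tool_rot: [-3.141, -0.001, -0.06]
force: [-1.8, 0.1, 6.8]
width: 51.1
gripper_force: 63.5
```

Contact at 29.7, as expected. I'll release.

Request:
send_rows([
  {"ax": 0,"ay": 0,"az": 0,"dx": 0,"dy": 0,"dz": 0,"hand": 0.35},
  {"ax": 0,"ay": 0,"az": 0,"dx": 0,"dy": 0,"dz": 0,"hand": 0.2},
  {"ax": 0,"ay": 0,"az": 0,"dx": 0,"dy": 0,"dz": 0,"hand": 0},
  {"ax": 0,"ay": 0,"az": 0,"dx": 0,"dy": 0,"dz": 0,"hand": 0},
  {"ax": 0,"ay": 0,"az": 0,"dx": 0,"dy": 0,"dz": 0,"hand": 0},
  {"ax": 0,"ay": 0,"az": 0,"dx": 0,"dy": 0,"dz": -2,"hand": 0},
  {"ax": 0,"ay": 0,"az": 0,"dx": 0,"dy": 0,"dz": -5,"hand": 0},
  {"ax": 0,"ay": 0,"az": 0,"dx": 0,"dy": 0,"dz": -9,"hand": 0},
  {"ax": 0,"ay": 0,"az": 0,"dx": 0,"dy": 0,"dz": -13,"hand": 0},
  {"ax": 0,"ay": 0,"az": 0,"dx": 0,"dy": 0,"dz": -17,"hand": 0},
])

```text
clock: 14.9
eef_pos: [642.6, 258.3, 200.0]
tool_rot: [3.141, 0.0, -0.06]
force: [0.7, -0.1, -0.1]
width: 85.7
gripper_force: 0.0
```

```bash
python3 go.py 563.7 -332.2 200 0.5
```

```text
d cm [-4.320e+00  5.942e+01  1.000e-02] a [ 0.    0.   -0.56]
clock 14.9 pos [642.6 258.3 200. ] rot [ 3.141  0.    -0.06 ] q [-0.56  0.74  0.26  1.42 -0.21  1.01 -1.89] F [ 0.7 -0.1 -0.1] w 85.7
```

Request:
send_rows([
  {"ax": 0,"ay": 0,"az": -0.08,"dx": -0.4,"dy": 4.5,"dz": 0,"hand": 0},
  {"ax": 0,"ay": 0,"az": -0.16,"dx": -0.8,"dy": 9,"dz": 0,"hand": 0},
  {"ax": 0,"ay": 0,"az": -0.24,"dx": -1.2,"dy": 13.5,"dz": 0,"hand": 0},
  {"ax": 0,"ay": 0,"az": -0.32,"dx": -1.6,"dy": 18,"dz": 0,"hand": 0},
  {"ax": 0,"ay": 0,"az": -0.4,"dx": -2,"dy": 22.5,"dz": 0,"hand": 0},
  {"ax": 0,"ay": 0,"az": -0.5,"dx": -2.4,"dy": 27,"dz": 0,"hand": 0},
  {"ax": 0,"ay": 0,"az": -0.6,"dx": -2.7,"dy": 31.5,"dz": 0,"hand": 0},
  {"ax": 0,"ay": 0,"az": -0.7,"dx": -3,"dy": 36,"dz": 0,"hand": 0},
  {"ax": 0,"ay": 0,"az": -0.8,"dx": -3.3,"dy": 40.5,"dz": 0,"hand": 0},
  {"ax": 0,"ay": 0,"az": -0.9,"dx": -3.6,"dy": 45,"dz": 0,"hand": 0},
])

```text
clock: 15.9
eef_pos: [579.3, -190.4, 198.7]
tool_rot: [3.141, -0.0, 0.844]
force: [1.0, -0.3, 0.8]
width: 85.6
gripper_force: 0.0
```

```bash
python3 go.py 563.7 -332.2 120 0.92
```

```text
d cm [-11.64   8.25   7.87] a [ 0.    -0.    -0.076]
clock 15.9 pos [ 579.3 -190.4  198.7] rot [ 3.141 -0.     0.844] q [ 0.28  0.6  -0.01  1.67  0.01  0.87 -0.46] F [ 1.  -0.3  0.8] w 85.6
```

Request:
send_rows([
  {"ax": 0,"ay": 0,"az": -0.02,"dx": -3.5,"dy": 2.5,"dz": 0,"hand": 0},
  {"ax": 0,"ay": 0,"az": -0.04,"dx": -7,"dy": 5,"dz": 1,"hand": 0},
  {"ax": 0,"ay": 0,"az": -0.076,"dx": -10,"dy": 7,"dz": 3,"hand": 0},
  {"ax": 0,"ay": 0,"az": -0.076,"dx": -11.6,"dy": 8.2,"dz": 5,"hand": 0},
  {"ax": 0,"ay": 0,"az": -0.076,"dx": -11.6,"dy": 8.2,"dz": 7.5,"hand": 0},
  {"ax": 0,"ay": 0,"az": -0.076,"dx": -11.6,"dy": 8.2,"dz": 7.9,"hand": 0},
  {"ax": 0,"ay": 0,"az": -0.076,"dx": -11.6,"dy": 8.2,"dz": 7.9,"hand": 0},
])

```text
clock: 16.6
eef_pos: [563.1, -328.7, 118.9]
tool_rot: [-3.14, -0.0, 0.916]
force: [-0.2, -0.1, 0.2]
width: 85.4
gripper_force: 0.0
```

```bash
python3 go.py 563.7 -332.2 32 0.92
```

```text
d cm [-0.24  0.28  8.69] a [-0.002 -0.    -0.004]
clock 16.6 pos [ 563.1 -328.7  118.9] rot [-3.14  -0.     0.916] q [ 0.51  0.76 -0.04  1.61  0.03  0.78 -0.2 ] F [-0.2 -0.1  0.2] w 85.4
```

Request:
send_rows([
  {"ax": 0,"ay": 0,"az": 0,"dx": -0.2,"dy": 0.2,"dz": 2,"hand": 0},
  {"ax": 0,"ay": 0,"az": 0,"dx": -0.2,"dy": 0.2,"dz": 5,"hand": 0},
  {"ax": 0,"ay": 0,"az": 0,"dx": -0.2,"dy": 0.2,"dz": 7.5,"hand": 0},
  {"ax": 0,"ay": 0,"az": 0,"dx": -0.2,"dy": 0.2,"dz": 8.7,"hand": 0},
  {"ax": 0,"ay": 0,"az": 0,"dx": -0.2,"dy": 0.2,"dz": 8.7,"hand": 0},
  {"ax": 0,"ay": 0,"az": 0,"dx": -0.2,"dy": 0.2,"dz": 8.7,"hand": 0},
])

```text
clock: 17.2
eef_pos: [565.0, -332.6, 34.0]
tool_rot: [3.139, -0.0, 0.916]
force: [0.7, -0.4, 0.2]
width: 85.0
gripper_force: 0.0
```

Request:
send_rows([
  {"ax": 0,"ay": 0,"az": 0,"dx": 0,"dy": 0,"dz": 0,"hand": 0.15},
  {"ax": 0,"ay": 0,"az": 0,"dx": 0,"dy": 0,"dz": 0,"hand": 0.25},
  {"ax": 0,"ay": 0,"az": 0,"dx": 0,"dy": 0,"dz": 0,"hand": 0.4},
  {"ax": 0,"ay": 0,"az": 0,"dx": 0,"dy": 0,"dz": 0,"hand": 1},
  {"ax": 0,"ay": 0,"az": 0,"dx": 0,"dy": 0,"dz": 0,"hand": 1},
  {"ax": 0,"ay": 0,"az": 0,"dx": 0,"dy": 0,"dz": 0,"hand": 1},
  {"ax": 0,"ay": 0,"az": 0,"dx": 0,"dy": 0,"dz": 0,"hand": 1},
])

```text
clock: 17.9
eef_pos: [565.4, -333.4, 34.6]
tool_rot: [3.137, -0.001, 0.916]
force: [1.1, -0.7, 6.7]
width: 60.3
gripper_force: 62.6
```

```bash
python3 go.py 463.9 178 180 0.92
```

```text
d cm [ 34.38 -39.15 -14.68] a [ 0.004 -0.001 -0.004]
clock 17.9 pos [ 565.4 -333.4   34.6] rot [ 3.137e+00 -1.000e-03  9.160e-01] q [ 0.51  0.88 -0.03  1.64  0.04  0.63 -0.2 ] F [ 1.1 -0.7  6.7] w 60.3
```

Request:
send_rows([
  {"ax": 0,"ay": 0,"az": 0,"dx": 0,"dy": 0,"dz": -0.5,"hand": 1},
  {"ax": 0,"ay": 0,"az": 0,"dx": 0,"dy": 0,"dz": -2,"hand": 1},
  {"ax": 0,"ay": 0,"az": 0,"dx": 0,"dy": 0,"dz": -5,"hand": 1},
  {"ax": 0,"ay": 0,"az": 0,"dx": 0,"dy": 0,"dz": -9,"hand": 1},
  {"ax": 0,"ay": 0,"az": 0,"dx": 1.3,"dy": -1.5,"dz": -13,"hand": 1},
  {"ax": 0,"ay": 0,"az": 0,"dx": 3.9,"dy": -4.5,"dz": -14.7,"hand": 1},
  {"ax": 0,"ay": 0,"az": 0,"dx": 6.6,"dy": -7.5,"dz": -14.7,"hand": 1},
  {"ax": 0,"ay": 0,"az": 0,"dx": 9.2,"dy": -10.5,"dz": -14.7,"hand": 1},
  {"ax": 0,"ay": 0,"az": 0,"dx": 11.9,"dy": -13.5,"dz": -14.7,"hand": 1},
  {"ax": 0,"ay": 0,"az": 0,"dx": 14.5,"dy": -16.5,"dz": -14.7,"hand": 1},
])

```text
clock: 18.9
eef_pos: [520.6, -115.3, 180.6]
tool_rot: [3.141, -0.001, 0.916]
force: [0.8, 1.4, -3.1]
width: 60.0
gripper_force: 65.4
```

Request:
send_rows([
  {"ax": 0,"ay": 0,"az": 0,"dx": 2.6,"dy": -3,"dz": 0,"hand": 1},
  {"ax": 0,"ay": 0,"az": 0,"dx": 5.3,"dy": -6,"dz": 0,"hand": 1},
  {"ax": 0,"ay": 0,"az": 0,"dx": 7.9,"dy": -9,"dz": 0,"hand": 1},
  {"ax": 0,"ay": 0,"az": 0,"dx": 10.6,"dy": -12,"dz": 0,"hand": 1},
  {"ax": 0,"ay": 0,"az": 0,"dx": 13.2,"dy": -15,"dz": 0,"hand": 1},
  {"ax": 0,"ay": 0,"az": 0,"dx": 15.8,"dy": -18,"dz": 0,"hand": 1},
  {"ax": 0,"ay": 0,"az": 0,"dx": 18,"dy": -20.5,"dz": 0,"hand": 1},
  {"ax": 0,"ay": 0,"az": 0,"dx": 19.5,"dy": -22.2,"dz": 1,"hand": 1},
  {"ax": 0,"ay": 0,"az": 0,"dx": 19.9,"dy": -22.6,"dz": 3,"hand": 1},
  {"ax": 0,"ay": 0,"az": 0,"dx": 19.9,"dy": -22.6,"dz": 3,"hand": 1},
])

```text
clock: 19.9
eef_pos: [461.3, 179.5, 148.6]
tool_rot: [-3.139, 0.003, 0.919]
force: [0.4, -0.8, -1.6]
width: 60.4
gripper_force: 65.6
```

```bash
python3 go.py 463.9 178.3 56 0.916
```

```text
d cm [0.09 0.3  9.26] a [-0.002  0.003  0.003]
clock 19.9 pos [461.3 179.5 148.6] rot [-3.139e+00  3.000e-03  9.190e-01] q [-0.42  0.53 -0.01  2.02  0.01  0.59 -1.09] F [ 0.4 -0.8 -1.6] w 60.4
```

Request:
send_rows([
  {"ax": 0,"ay": 0,"az": 0,"dx": 0.1,"dy": 0.2,"dz": 2,"hand": 1},
  {"ax": 0,"ay": 0,"az": 0,"dx": 0.1,"dy": 0.2,"dz": 5,"hand": 1},
  {"ax": 0,"ay": 0,"az": 0,"dx": 0.1,"dy": 0.2,"dz": 7.5,"hand": 1},
  {"ax": 0,"ay": 0,"az": 0,"dx": 0.1,"dy": 0.2,"dz": 9,"hand": 1},
  {"ax": 0,"ay": 0,"az": 0,"dx": 0.1,"dy": 0.2,"dz": 9.3,"hand": 1},
  {"ax": 0,"ay": 0,"az": 0,"dx": 0.1,"dy": 0.2,"dz": 9.3,"hand": 1},
  {"ax": 0,"ay": 0,"az": 0,"dx": 0.1,"dy": 0.2,"dz": 9.3,"hand": 1},
])

```text
clock: 20.6
eef_pos: [466.4, 178.0, 57.7]
tool_rot: [3.14, -0.002, 0.915]
force: [-0.1, -0.1, -2.1]
width: 59.8
gripper_force: 65.6
```

```bash
python3 go.py 463.9 178.3 47.5 0.916
```

```text
d cm [-0.13 -0.22  1.02] a [ 0.001 -0.002 -0.001]
clock 20.6 pos [466.4 178.   57.7] rot [ 3.14e+00 -2.00e-03  9.15e-01] q [-0.41  0.7  -0.01  2.07  0.02  0.37 -1.09] F [-0.1 -0.1 -2.1] w 59.8
```

Request:
send_rows([
  {"ax": 0,"ay": 0,"az": 0,"dx": -0.1,"dy": -0.2,"dz": 0.4,"hand": 1},
  {"ax": 0,"ay": 0,"az": 0,"dx": -0.1,"dy": -0.2,"dz": 0.8,"hand": 1},
  {"ax": 0,"ay": 0,"az": 0,"dx": -0.1,"dy": -0.2,"dz": 0.9,"hand": 1},
  {"ax": 0,"ay": 0,"az": 0,"dx": -0.1,"dy": -0.2,"dz": 0.9,"hand": 1},
  {"ax": 0,"ay": 0,"az": 0,"dx": -0.1,"dy": -0.2,"dz": 0.9,"hand": 1},
])

```text
clock: 21.1
eef_pos: [463.3, 178.5, 47.5]
tool_rot: [3.142, 0.0, 0.916]
force: [0.2, 0.5, -2.3]
width: 59.8
gripper_force: 65.6
```

Request:
send_rows([
  {"ax": 0,"ay": 0,"az": 0,"dx": 0,"dy": 0,"dz": 0.06,"hand": 1},
  {"ax": 0,"ay": 0,"az": 0,"dx": 0,"dy": 0,"dz": 0.1,"hand": 1},
  {"ax": 0,"ay": 0,"az": 0,"dx": 0,"dy": 0,"dz": 0.1,"hand": 1},
])

```text
clock: 21.4
eef_pos: [463.4, 178.6, 46.6]
tool_rot: [3.141, -0.0, 0.916]
force: [0.1, 0.0, -1.9]
width: 60.0
gripper_force: 65.5
```

Request:
send_rows([
  {"ax": 0,"ay": 0,"az": 0,"dx": 0,"dy": 0,"dz": 0.04,"hand": 1},
  {"ax": 0,"ay": 0,"az": 0,"dx": 0,"dy": 0,"dz": 0.08,"hand": 1},
  {"ax": 0,"ay": 0,"az": 0,"dx": 0,"dy": 0,"dz": 0.08,"hand": 1},
])

```text
clock: 21.7
eef_pos: [463.6, 178.7, 46.5]
tool_rot: [3.141, -0.001, 0.916]
force: [-0.7, -0.5, 7.2]
width: 59.9
gripper_force: 65.2
```

Contact. I'll release and rise.

Request:
send_rows([
  {"ax": 0,"ay": 0,"az": 0,"dx": 0,"dy": 0,"dz": 0,"hand": 0.25},
  {"ax": 0,"ay": 0,"az": 0,"dx": 0,"dy": 0,"dz": 0,"hand": 0.1},
  {"ax": 0,"ay": 0,"az": 0,"dx": 0,"dy": 0,"dz": 0,"hand": 0},
  {"ax": 0,"ay": 0,"az": 0,"dx": 0,"dy": 0,"dz": 0,"hand": 0},
  {"ax": 0,"ay": 0,"az": 0,"dx": 0,"dy": 0,"dz": 0,"hand": 0},
  {"ax": 0,"ay": 0,"az": 0,"dx": 0,"dy": 0,"dz": -2,"hand": 0},
  {"ax": 0,"ay": 0,"az": 0,"dx": 0,"dy": 0,"dz": -5,"hand": 0},
  {"ax": 0,"ay": 0,"az": 0,"dx": 0,"dy": 0,"dz": -9,"hand": 0},
  {"ax": 0,"ay": 0,"az": 0,"dx": 0,"dy": 0,"dz": -13,"hand": 0},
  {"ax": 0,"ay": 0,"az": 0,"dx": 0,"dy": 0,"dz": -14,"hand": 0},
])

```text
clock: 22.7
eef_pos: [465.4, 179.4, 189.6]
tool_rot: [3.138, -0.006, 0.916]
force: [0.7, -0.1, 0.1]
width: 85.3
gripper_force: 0.0
```

```bash
python3 go.py 482.8 -70.2 130 2.45
```

```text
d cm [-18.78  16.57   5.89] a [ 0.008 -0.002 -1.534]
clock 22.7 pos [465.4 179.4 189.6] rot [ 3.138 -0.006  0.916] q [-0.42  0.47 -0.01  1.98  0.01  0.68 -1.09] F [ 0.7 -0.1  0.1] w 85.3
```

Request:
send_rows([
  {"ax": 0,"ay": 0,"az": -0.14,"dx": -1.5,"dy": 1.3,"dz": 0,"hand": 0},
  {"ax": 0,"ay": 0,"az": -0.28,"dx": -4,"dy": 3.5,"dz": 0,"hand": 0},
  {"ax": 0,"ay": 0,"az": -0.42,"dx": -6.5,"dy": 5.7,"dz": 0,"hand": 0},
  {"ax": 0,"ay": 0,"az": -0.56,"dx": -9,"dy": 7.9,"dz": 0,"hand": 0},
  {"ax": 0,"ay": 0,"az": -0.7,"dx": -11.5,"dy": 10.1,"dz": 0,"hand": 0},
  {"ax": 0,"ay": 0,"az": -0.84,"dx": -14,"dy": 12.3,"dz": 0,"hand": 0},
  {"ax": 0,"ay": 0,"az": -0.98,"dx": -16.5,"dy": 14.5,"dz": 1,"hand": 0},
  {"ax": 0,"ay": 0,"az": -1.12,"dx": -18,"dy": 16,"dz": 2,"hand": 0},
  {"ax": 0,"ay": 0,"az": -1.26,"dx": -18.8,"dy": 16.6,"dz": 3,"hand": 0},
  {"ax": 0,"ay": 0,"az": -1.4,"dx": -18.8,"dy": 16.6,"dz": 4,"hand": 0},
])

```text
clock: 23.7
eef_pos: [479.7, -74.0, 144.6]
tool_rot: [-3.14, -0.001, 2.318]
force: [-0.0, 0.9, -0.7]
width: 85.6
gripper_force: 0.0
```

```bash
python3 go.py 482.8 -70.2 110 2.45
```

```text
d cm [0.07 0.49 3.46] a [-0.001 -0.001 -0.132]
clock 23.7 pos [479.7 -74.  144.6] rot [-3.140e+00 -1.000e-03  2.318e+00] q [ 0.36  0.55 -0.39  2.05  0.36  0.61  0.48] F [-0.   0.9 -0.7] w 85.6
```

Request:
send_rows([
  {"ax": 0,"ay": 0,"az": -0.07,"dx": 0.05,"dy": 0.4,"dz": 0,"hand": 0},
  {"ax": 0,"ay": 0,"az": -0.13,"dx": 0.05,"dy": 0.4,"dz": 2,"hand": 0},
  {"ax": 0,"ay": 0,"az": -0.13,"dx": 0.05,"dy": 0.4,"dz": 3.5,"hand": 0},
  {"ax": 0,"ay": 0,"az": -0.13,"dx": 0.05,"dy": 0.4,"dz": 3.5,"hand": 0},
  {"ax": 0,"ay": 0,"az": -0.13,"dx": 0.05,"dy": 0.4,"dz": 3.5,"hand": 0},
])

```text
clock: 24.2
eef_pos: [482.6, -68.4, 110.4]
tool_rot: [-3.141, -0.001, 2.446]
force: [-0.2, 1.3, -0.2]
width: 85.3
gripper_force: 0.0
```

```bash
python3 go.py 482.8 -70.2 30 2.45
```

```text
d cm [-0.14 -0.12  8.04] a [-0.    -0.001 -0.004]
clock 24.2 pos [482.6 -68.4 110.4] rot [-3.141e+00 -1.000e-03  2.446e+00] q [ 0.34  0.62 -0.38  2.07  0.43  0.54  0.52] F [-0.2  1.3 -0.2] w 85.3
```

Request:
send_rows([
  {"ax": 0,"ay": 0,"az": 0,"dx": -0.1,"dy": -0.1,"dz": 2,"hand": 0},
  {"ax": 0,"ay": 0,"az": 0,"dx": -0.1,"dy": -0.1,"dz": 5,"hand": 0},
  {"ax": 0,"ay": 0,"az": 0,"dx": -0.1,"dy": -0.1,"dz": 7,"hand": 0},
  {"ax": 0,"ay": 0,"az": 0,"dx": -0.1,"dy": -0.1,"dz": 8,"hand": 0},
  {"ax": 0,"ay": 0,"az": 0,"dx": -0.1,"dy": -0.1,"dz": 8,"hand": 0},
  {"ax": 0,"ay": 0,"az": 0,"dx": -0.1,"dy": -0.1,"dz": 8,"hand": 0},
])

```text
clock: 24.8
eef_pos: [483.7, -69.9, 31.5]
tool_rot: [3.141, 0.001, 2.446]
force: [-0.7, 0.6, -0.7]
width: 85.4
gripper_force: 0.0
```

Request:
send_rows([
  {"ax": 0,"ay": 0,"az": 0,"dx": 0,"dy": 0,"dz": 0,"hand": 0.15},
  {"ax": 0,"ay": 0,"az": 0,"dx": 0,"dy": 0,"dz": 0,"hand": 0.25},
  {"ax": 0,"ay": 0,"az": 0,"dx": 0,"dy": 0,"dz": 0,"hand": 0.4},
  {"ax": 0,"ay": 0,"az": 0,"dx": 0,"dy": 0,"dz": 0,"hand": 1},
  {"ax": 0,"ay": 0,"az": 0,"dx": 0,"dy": 0,"dz": 0,"hand": 1},
  {"ax": 0,"ay": 0,"az": 0,"dx": 0,"dy": 0,"dz": 0,"hand": 1},
  {"ax": 0,"ay": 0,"az": 0,"dx": 0,"dy": 0,"dz": 0,"hand": 1},
])

```text
clock: 25.5
eef_pos: [483.7, -70.2, 31.8]
tool_rot: [3.141, 0.002, 2.445]
force: [-1.1, 0.0, 7.9]
width: 57.3
gripper_force: 64.1
```

```bash
python3 go.py 589 130 160 2.45
```

```text
d cm [  4.74  22.12 -12.81] a [ 0.001  0.002 -0.005]
clock 25.5 pos [483.7 -70.2  31.8] rot [3.141e+00 2.000e-03 2.445e+00] q [ 0.26  0.75 -0.25  2.1   0.54  0.34  0.44] F [-1.1  0.   7.9] w 57.3
```

Request:
send_rows([
  {"ax": 0,"ay": 0,"az": 0,"dx": 0,"dy": 0,"dz": -0.5,"hand": 1},
  {"ax": 0,"ay": 0,"az": 0,"dx": 0,"dy": 0,"dz": -2,"hand": 1},
  {"ax": 0,"ay": 0,"az": 0,"dx": 0,"dy": 0,"dz": -5,"hand": 1},
  {"ax": 0,"ay": 0,"az": 0,"dx": 0.2,"dy": 1,"dz": -8,"hand": 1},
  {"ax": 0,"ay": 0,"az": 0,"dx": 0.8,"dy": 4,"dz": -10,"hand": 1},
  {"ax": 0,"ay": 0,"az": 0,"dx": 1.7,"dy": 8,"dz": -10,"hand": 1},
  {"ax": 0,"ay": 0,"az": 0,"dx": 2.6,"dy": 12,"dz": -10,"hand": 1},
  {"ax": 0,"ay": 0,"az": 0,"dx": 3.4,"dy": 16,"dz": -10,"hand": 1},
  {"ax": 0,"ay": 0,"az": 0,"dx": 4.2,"dy": 19.5,"dz": -9,"hand": 1},
  {"ax": 0,"ay": 0,"az": 0,"dx": 4.7,"dy": 22.1,"dz": -8,"hand": 1},
])

```text
clock: 26.5
eef_pos: [589.4, 132.9, 111.0]
tool_rot: [3.139, -0.0, 2.448]
force: [-0.4, 0.3, -2.0]
width: 57.0
gripper_force: 64.8
```

Request:
send_rows([
  {"ax": 0,"ay": 0,"az": 0,"dx": 0,"dy": 0,"dz": 2,"hand": 1},
  {"ax": 0,"ay": 0,"az": 0,"dx": 0,"dy": 0,"dz": 4,"hand": 1},
  {"ax": 0,"ay": 0,"az": 0,"dx": 0,"dy": 0,"dz": 6,"hand": 1},
  {"ax": 0,"ay": 0,"az": 0,"dx": 0,"dy": 0,"dz": 6.5,"hand": 1},
  {"ax": 0,"ay": 0,"az": 0,"dx": 0,"dy": 0,"dz": 6.5,"hand": 1},
  {"ax": 0,"ay": 0,"az": 0,"dx": 0,"dy": 0,"dz": 6.5,"hand": 1},
])

```text
clock: 27.1
eef_pos: [589.2, 129.9, 46.6]
tool_rot: [3.141, 0.0, 2.446]
force: [-0.3, -0.9, -2.6]
width: 57.0
gripper_force: 64.8
```

```bash
python3 go.py 589 130 39 2.445
```

```text
d cm [ 0.02 -0.01  0.76] a [0.001 0.    0.001]
clock 27.1 pos [589.2 129.9  46.6] rot [3.141 0.    2.446] q [-0.06  0.83 -0.33  1.78  0.44  0.6   0.22] F [-0.3 -0.9 -2.6] w 57.0
```

Contact expected at about 37.8.

Request:
send_rows([
  {"ax": 0,"ay": 0,"az": 0,"dx": 0,"dy": 0,"dz": 0.4,"hand": 1},
  {"ax": 0,"ay": 0,"az": 0,"dx": 0,"dy": 0,"dz": 0.7,"hand": 1},
  {"ax": 0,"ay": 0,"az": 0,"dx": 0,"dy": 0,"dz": 0.8,"hand": 1},
  {"ax": 0,"ay": 0,"az": 0,"dx": 0,"dy": 0,"dz": 0.8,"hand": 1},
  {"ax": 0,"ay": 0,"az": 0,"dx": 0,"dy": 0,"dz": 0.8,"hand": 1},
])

```text
clock: 27.6
eef_pos: [588.8, 129.7, 37.9]
tool_rot: [3.141, 0.0, 2.446]
force: [-0.4, -0.3, -0.4]
width: 57.3
gripper_force: 64.9
```

Request:
send_rows([
  {"ax": 0,"ay": 0,"az": 0,"dx": 0,"dy": 0,"dz": 0.06,"hand": 1},
  {"ax": 0,"ay": 0,"az": 0,"dx": 0,"dy": 0,"dz": 0.1,"hand": 1},
  {"ax": 0,"ay": 0,"az": 0,"dx": 0,"dy": 0,"dz": 0.1,"hand": 1},
])

```text
clock: 27.9
eef_pos: [588.8, 129.7, 37.9]
tool_rot: [3.141, 0.001, 2.446]
force: [-2.9, -2.2, 7.9]
width: 57.4
gripper_force: 66.1
```

Request:
send_rows([
  {"ax": 0,"ay": 0,"az": 0,"dx": 0,"dy": 0,"dz": 0,"hand": 0.25},
  {"ax": 0,"ay": 0,"az": 0,"dx": 0,"dy": 0,"dz": 0,"hand": 0.1},
  {"ax": 0,"ay": 0,"az": 0,"dx": 0,"dy": 0,"dz": 0,"hand": 0},
  {"ax": 0,"ay": 0,"az": 0,"dx": 0,"dy": 0,"dz": 0,"hand": 0},
  {"ax": 0,"ay": 0,"az": 0,"dx": 0,"dy": 0,"dz": 0,"hand": 0},
  {"ax": 0,"ay": 0,"az": 0,"dx": 0,"dy": 0,"dz": -2,"hand": 0},
  {"ax": 0,"ay": 0,"az": 0,"dx": 0,"dy": 0,"dz": -5,"hand": 0},
  {"ax": 0,"ay": 0,"az": 0,"dx": 0,"dy": 0,"dz": -9,"hand": 0},
  {"ax": 0,"ay": 0,"az": 0,"dx": 0,"dy": 0,"dz": -13,"hand": 0},
  {"ax": 0,"ay": 0,"az": 0,"dx": 0,"dy": 0,"dz": -16,"hand": 0},
])

```text
clock: 28.9
eef_pos: [589.3, 130.1, 199.2]
tool_rot: [3.14, 0.001, 2.446]
force: [1.1, 0.5, -0.1]
width: 85.3
gripper_force: 0.0
```

Request:
send_rows([
  {"ax": 0,"ay": 0,"az": 0,"dx": 0,"dy": -4,"dz": 0,"hand": 0},
  {"ax": 0,"ay": 0,"az": 0,"dx": 0,"dy": -8,"dz": 0,"hand": 0},
  {"ax": 0,"ay": 0,"az": 0,"dx": 1,"dy": -12,"dz": 0,"hand": 0},
  {"ax": 0,"ay": 0,"az": 0,"dx": 0,"dy": -16,"dz": 0,"hand": 0},
  {"ax": 0,"ay": 0,"az": 0,"dx": -3,"dy": -20,"dz": 0,"hand": 0},
  {"ax": 0,"ay": 0,"az": 0,"dx": -6,"dy": -23,"dz": 0,"hand": 0},
  {"ax": 0,"ay": 0,"az": 0,"dx": -9,"dy": -26,"dz": 0,"hand": 0},
  {"ax": 0,"ay": 0,"az": 0,"dx": -10,"dy": -28,"dz": 0,"hand": 0},
  {"ax": 0,"ay": 0,"az": 0,"dx": -10,"dy": -28,"dz": 0,"hand": 0},
  {"ax": 0,"ay": 0,"az": 0,"dx": -10,"dy": -28,"dz": 0,"hand": 0},
])

```text
clock: 29.9
eef_pos: [485.8, -149.0, 196.7]
tool_rot: [3.141, -0.0, 2.445]
force: [0.4, 0.6, 0.1]
width: 85.2
gripper_force: 0.0
```

```bash
python3 - <<'E'
from cell import *;import cv2,numpy as np
from fit import *
for n in("top","side"):
    d=get_image(n);np.savez(f"{n}1.npz",**d);p=d["pixels"][:,:,::-1]
    p=p[110:290,50:240] if n=="top" else p[200:384,40:300]
    cv2.imwrite(f"pics/{n}1.png",cv2.resize(p,None,fx=3,fy=3,interpolation=cv2.INTER_CUBIC))
E
```

```text
(no output)
```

View pics/top1.png

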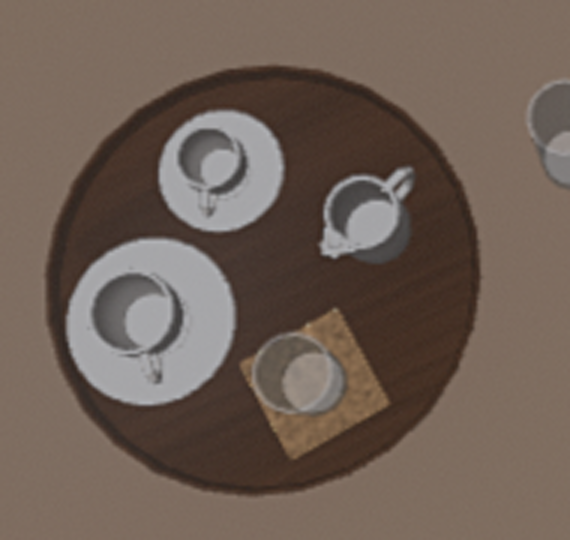

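View pics/side1.png

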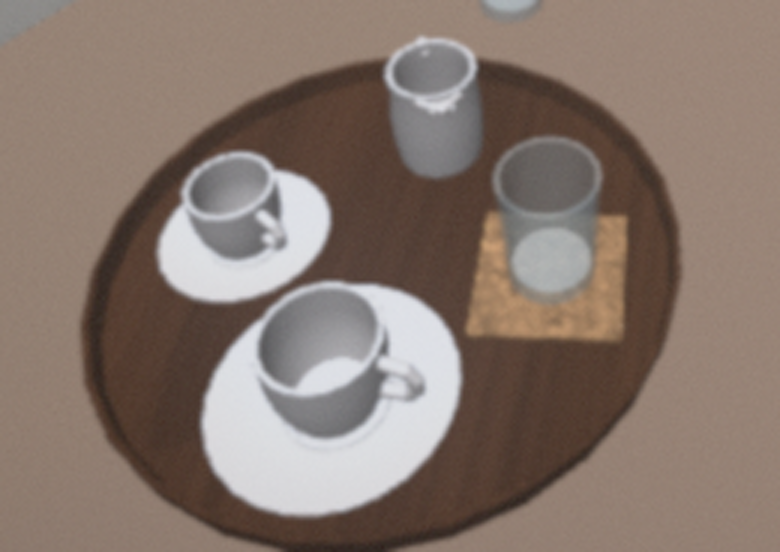

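Everything stands upright on its support: coffee (137,314), espresso (212,161), tumbler (292,373) and jug (365,213) in the top crop. I'll check the centring numerically.

```bash
python3 - <<'E'
from fit import *
off={"top":(50,110),"side":(40,200)}
pts={"coffee":(71,(137,314),(322,343)),"esp":(61,(212,161),(231,187)),"tumbler":(97,(292,373),(548,178)),"tumblerfoot":(15,(314,383),(551,264)),"jug":(82,(363,215),(431,71))}
seeds={"large":(21,69,(90,330),(225,430)),"small":(18,52,(175,200),(180,250))}
for i,n in enumerate(("top","side")):
    d=dict(np.load(n+"1.npz"));f=lambda q:((q[0]+.5)/3-.5+off[n][0],(q[1]+.5)/3-.5+off[n][1])
    for k,v in pts.items():print(n,k,ray(d,f(v[1+i]),v[0]).round(1))
    p=d["pixels"].astype(int);m=(p.sum(2)>(330 if i==0 else 420))&(p.max(2)-p.min(2)<30)
    for k,(H,r,*s) in seeds.items():
        P=np.array([ray(d,q,H) for q in cont(m,f(s[i]))]);c=circ(P,ray(d,f(s[i]),H),r,1);print(n,k,c.x.round(1))
    if i==0:
        cm=(p[...,0]-p[...,2]>38); cm[:205]=0;cm[270:]=0;cm[:,:125]=0;cm[:,185:]=0
        for q in[(338,309),(388,405),(294,459)]:print(ray(d,f(q),12).round(1))
E
```

```text
top coffee [514.7 306.3]
top esp [639.6 254.1]
top tumbler [463.5 177.5]
top tumblerfoot [463.8 178. ]
top jug [588.3 127.8]
top large [516.8 311.9  67.8]
top small [642.9 259.   50.9]
[524.8 160. ]
[445.2 117.9]
[402.9 193.6]
side coffee [511.9 312.3]
side esp [641.4 257.3]
side tumbler [462.2 176.7]
side tumblerfoot [464.6 174.7]
side jug [588.6 129.3]
side large [516.6 309.6  68.4]
side small [642.5 256.6  51.6]
```

```bash
python3 - <<'E'
from h import *
rows=[]
for c,r,H,fr in[((516.7,310.8),34,71,23),((642.6,257.8),27,61,18)]:
    t=[]
    for n in("top","side"):
        d=dict(np.load(n+"1.npz"));u=proj(d,(*c,40)).astype(int);w,h=(32,24) if n=="top" else (56,42);K=400/(2*w)
        x0,y0=u[0]-w,u[1]-h;im=cv2.resize(d["pixels"][y0:y0+2*h,x0:x0+2*w,::-1],(400,300),interpolation=cv2.INTER_CUBIC)
        for z,rr,col in((H,r,(0,0,255)),(11,fr,(0,200,0))):
            for a in np.linspace(0,6.28,40):
                q=(proj(d,(c[0]+rr*np.cos(a),c[1]+rr*np.sin(a),z))+.5-(x0,y0))*K-.5;cv2.circle(im,tuple(int(v) for v in q.round()),1,col,-1)
        t.append(im)
    rows.append(np.hstack(t))
cv2.imwrite("pics/ov.png",np.vstack(rows))
E
```

```text
(no output)
```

View pics/ov.png

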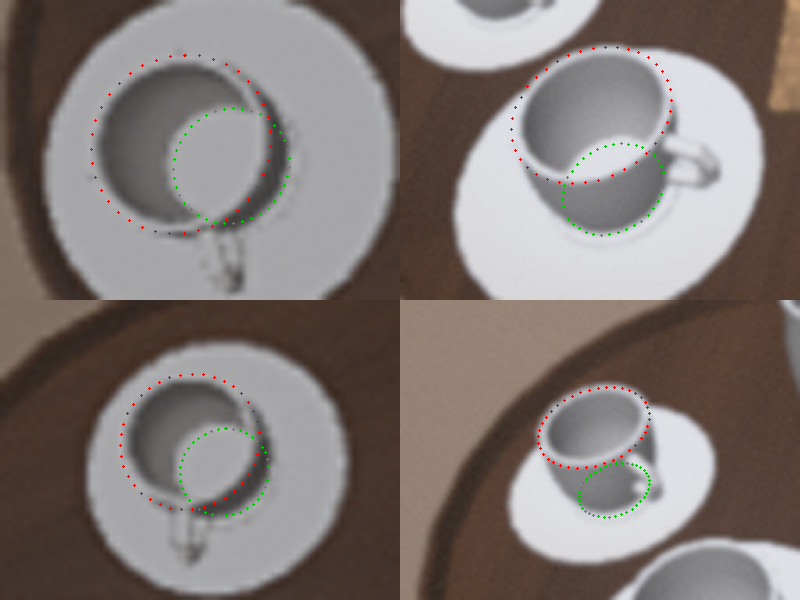

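The predicted rim and foot circles at the saucer centres coincide with both cups in both views. They are centred, upright and seated, so I'll hand in the job.

```bash
python3 -c "
from cell import *;print(finish_job())"
```

```text
the job is handed in; nothing more can be done
None
```

The tray is laid and handed in at about 30 s of robot time: coffee cup, espresso cup and tumbler stand centred on their saucers and coaster, the milk jug stands on the bare quarter, and the arm never touched the tall mug or tall glass; no verdict was returned.

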